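# Refit the hinge pin of the grinder's dust shield

## Robot

A 6-joint arm with a two-finger parallel gripper is mounted at the origin on the work surface. World frame = base frame: x ahead of the robot, y to its left, z up, the work surface at z = 0. Lengths are in m, angles in rad, forces in N, time in s.
With the tool pointing down it reaches from about 0.35 to 0.975 m from the base axis. Payload 4.9 kg.
Tool frame: the origin (TCP) lies at the very end of the fingers, on their centre line; the grasp point (between the pads) lies manip.grip_point_offset behind it (manip.grip_point_offset is the distance from the TCP to the grasp point, in m); z points along the fingers, y is the direction in which the jaws open and shut (so a half turn about z gives the same grasp; the last joint's range is limited). The gripper opens to 85 mm and grips with 20 to 120 N. Pads are 22 mm wide; open, the fingers measure 114 mm over their backs; the gripper's body (76 mm by 85 mm) begins 54 mm behind the grasp point. The pads swing forward as they close: fully open they stand 13 mm farther back than shut.
Start: joints at [1.08, 0.053, 1.613, -0, 1.476, -0.119], TCP at [0.227, 0.582, 0.231] pointing down, gripper open.
Joint ranges: [-3.01, 3.01], [-1.01, 2.22], [0.06, 2.58], [-1.02, 4.17], [0.09, 2.62], [-3.14, 3.14]. Speed limits (rad/s): [2.57, 2.57, 3.14, 3.14, 3.14, 3.14].

## Interface

Orientations are given as a unit quaternion [w, x, y, z].
In Python, from plant import status, grab_frame, camera_params, ticket, boxes_of, outline_of, manip gives the robot as it stands. The module is installed in compiled form; this text tells all that it offers.
- The arm moves only by the tool play_rows, never from a script. Its argument "deltas" is a list of rows, each a list of 2 entries, a list of its own where there are three numbers: the shift along the world's x, y, z in m, then the turn about the world's z in rad. A call has 1 to 5 rows; each row is the pose to reach, as a shift and turn from the pose commanded when the call began; what a row does not reach only later rows make up. A row lasts 1/8 s, in which the tool goes at most 62.5 mm and 10.7 degrees, less where a joint would pass 70% of its speed; a pose out of reach is approached as far as the arm can. A call with a gripper value outside its range is refused whole. "grip" is the opening, from -1 (shut) to 1 (fully open), set as the call begins (left out, the last holds). The fingers move at their own pace and stop on an object; the grip force is fixed at half the most. Time passes only in rows, so rows that repeat a pose let the fingers close. It gives the time, the measured TCP pose, the force and the opening at its end, in the units of the state.
- status.state(): the state, without advancing time (a new reading comes with each control period).
- grab_frame(name): name is "side" or "top"; returns (picture, depth): 420x560x3 uint8, blue, green, red; 420x560 float32, m along the optical axis (not along the pixel's ray), 0 where there is no reading.
- camera_params(name): a dict with "mtx" (3x3 intrinsics, pixels), "world_from_camera" (4x4, takes a point from camera to world coordinates). Camera axes: x right, y up, looking along -z (the intrinsics and any distortion apply to the point x, -y, -z); pixel columns grow to the right and rows downward; lengths in m; the calibration is good to about 2 mm. A picture is of the moment at which its call begins. camera_params takes no time and is no camera call.
- ticket.job_done(): hands the job in, once; it reports no verdict.
Trained networks look in the newest picture that a camera, given by its name, has taken for a name from the list of things; names that differ only in an ending like _2 or _b are one class to them, and where a whole thing is asked for, a point or a joint stands for the part that bears it (a point fixed in the world has none). Each returns a list of dicts, best first, with "confidence" (0 to 1); they miss things now and then, are a little off and sometimes report something else, mostly with a low value. They report only what shows in the picture. A call takes as long as a camera call. They do not tell look-alikes from the thing itself.
- boxes_of(camera, name): "box" ([left, top, right, bottom] in pixels, round what is visible of it).
- outline_of(camera, name): "region" (420x560 bool, what is visible of it) and "box" ([left, top, right, bottom] in pixels, round what is visible of it).
The state is a dict: "time": time; "joint_pos": joint angles; "joint_vel": joint speeds; "joint_efforts": joint torques, N m; "tool_pos": TCP position; "tool_rot": TCP orientation; "contact_force": force on the tool from outside, world axes, zero at the start; "ft_torque": the same for the moment, N m; "gripper_width": opening from 0.0 (shut) to 1.0 (fully open).
Only numpy, scipy, OpenCV 4.12 (cv2) and the standard library are available. Lean on these libraries where they do the work, as an engineer would, in place of code of your own. Each camera call takes 0.05 s, during which the arm holds its last target.

## Task

The dust shield of the grinder has lost its hinge pin. Take the steel pin from the oak block, start it in the hole of the blue hinge knuckle, work the shield's sliding tongue by its orange tab until its hidden hole lines up under the pin, and press the pin fully home so that its head sits flush on the blue knuckle; then let go. Feel for the alignment gently, without forcing the tab or the pin, and leave the other things on the desk where they are.

Things in the scene. Friction and masses are not known exactly. Their poses are not given: they have to be found in the camera images.
- pin: Steel hinge pin, about 60 g, standing upright in the oak block at the start. Origin at the tip (bottom end), z along the pin towards its head. Shank 10 mm in diameter and 58 mm long, its lowest 2.5 mm tapering to 7 mm at the tip; above it a round grey ridged head 18 mm in diameter and 28 mm tall (86 mm overall).
- pin_seat (a point): Point on the pin's axis at the underside of its head, 58 mm above the tip.
- holder: Fixed oak block, 50 x 100 x 50 mm (x, y, z), origin at the centre of its underside. Two upright holes 38 mm deep, 11.5 mm wide: the pin stands in the one at y = +25 mm, its head's underside 70 mm and top 98 mm above the table; a spare grinding stone stands in the one at y = -25 mm.
- bracket: Fixed blue hinge bracket on a dark steel foot; origin at table height under the hinge hole, z up along the hole. Upper knuckle: a blue block 44 x 44 mm, z = 52 to 76 mm, with an upright through hole 11.5 mm wide; on its +x side a blue web 10 mm thick, equally high. The pin must not bear on bracket, tongue and plug with more than 60 N in all.
- slot (a point): Fixed point on the hole's axis at z = 50 mm of the bracket: top of the shield's aluminium tongue (30 mm wide, 14 mm thick), which slides stiffly (2.5 N or so) along the bracket's y under the knuckle and stays where it is left. Its 12 mm hole starts 8 to 18 mm off, out of sight, on the -y side: push it towards +y. It meets an end stop 10 mm beyond alignment.
- foot (a point): Fixed point on the hole's axis at z = 26 mm of the bracket: top of a tight friction plug under the tongue. A pin that has fallen through both holes rests on it, head underside 8 mm above the knuckle, and must be pressed down those 8 mm with 7 N or so until its head seats on the knuckle.
- mouth (a point): Centre of the chamfered mouth of the knuckle's hole, 76 mm above the bracket's origin. A pin let go in it stands there with its tip on the tongue, head underside 32 mm above the mouth. When the holes line up it falls 24 mm by its weight and locks the tongue: the push suddenly meets resistance.
- tab: Orange upright tab on the tongue, 24 (bracket's x) x 10 (y) x 70 mm tall; origin at its foot, 50 mm above the table. Moves with the tongue; clamped 72 to 112 mm from the tongue's hole on the -y side, differently each time, so it does not tell exactly where the hole is. A clear panel (top 94 mm high) moves along 45 mm off on its +x side. Never push the tab with more than 25 N.
- stone: Bystander: small pink grinding stone on a 10 mm shank, 67 mm long, standing in the block's other hole (top 79 mm above the table); origin at its lower end.
- earmold: Bystander: pink acrylic earmold, about 26 x 20 x 24 mm, origin under its centre.
- bulb: Bystander: black rubber hand bulb, 56 mm wide, 80 mm tall, origin under its centre.
- coupler: Bystander: brass sound coupler cylinder, 24 mm wide, 42 mm tall, origin under its centre.
- jar: Bystander: small amber jar with a white cap, 48 mm wide, 55 mm tall, origin under its centre.
- brush: Bystander: small brush lying flat, 130 mm long, along its x axis.
Not all that is in view belongs to the job. Of the things that look like the bracket, the smaller one is meant.

How it is judged:
On the way, in this order (a step that is already met when the one before it is completed fails the run):
1. the pin is started in the upper knuckle (tip at least 10 mm inside its hole) (z of pin in the frame of mouth below -0.01 m and horizontal distance between pin and mouth below 0.004 m), for 0.02 s.
2. the pin is through the tongue's hole too (tip at least 42 mm below the knuckle's mouth) (z of pin in the frame of mouth below -0.042 m and horizontal distance between pin and mouth below 0.005 m), for 0.02 s.
At the end, for the whole second after the job is handed in: The pin stands upright in the hinge (within 0.08 rad), through knuckle and tongue, the underside of its head within 2.5 mm of the knuckle's top and within 3 mm of the hole's axis, at rest and released (z of pin_seat in the frame of mouth below 0.0025 m and horizontal distance between pin_seat and mouth below 0.003 m and angle between the z axis of pin and the z axis of bracket, either way round below 0.08 rad and linear speed of pin below 0.02 m/s); the robot touches nothing.
It fails at once if the tab pushed with more than 25 N (contact force between tab and anything else above 25 N).
It fails at once if the pin forced against bracket and tongue with more than 60 N in all (contact force between pin and bracket above 60 N).
It fails at once if one of the bystanders (stone, earmold, bulb, coupler, jar, brush) displaced by more than 30 mm (distance of any of stone, earmold, bulb, coupler, jar, brush from where it was at the start of the episode above 0.03 m).
It also fails if it takes over 58 s, if anything falls off the work surface, if the arm or the gripper's body presses on something with over 40 N, if the wrist force passes 120 N, or if a joint passes its speed limit or range.

## Working session

There is one attempt and no reset: what is moved stays moved. The work goes in short steps, Python scripts to look and compute and a tool call to move; the robot and the scene stay as the last step left them, time stands still between calls to the robot, and variables do not carry over. Pictures are saved under pics/ and viewed, and the job is handed in when it is done.

Besides the shell and the picture viewer there is one more tool, called after ">>>" as name(argument=value, ...), one argument or row to a line, values as JSON. play_rows: Moves the arm, as the interface text tells. Its arguments: {"type":"object","properties":{"deltas":{"type":"array"},"grip":{"type":"number"}},"required":["deltas"]}

```bash
mkdir -p pics; ls
cat > h.py <<'E'
import numpy as np, cv2
from plant import status, grab_frame, camera_params, ticket, boxes_of, outline_of, manip
def cloud(name, depth):
    p=camera_params(name); K=np.array(p["mtx"]); T=np.array(p["world_from_camera"])
    v,u=np.mgrid[0:420,0:560]
    x=(u-K[0,2])/K[0,0]*depth; y=(v-K[1,2])/K[1,1]*depth
    P=np.stack([x,-y,-depth,np.ones_like(depth)],-1)@T.T
    P=P[...,:3]; P[depth<=0]=np.nan
    return P
E
python3 - <<'E'
from h import *
s=status.state(); print(s, manip.grip_point_offset)
for n in("side","top"):
    im,d=grab_frame(n); cv2.imwrite(f"pics/{n}0.png",im); np.save(f"{n}0.npy",d)
    p=camera_params(n); print(n,p)
    for t in("pin","holder","bracket","tab","stone"):
        for b in boxes_of(n,t)[:4]: print(n,t,np.round(b["box"]),round(b["confidence"],2))
print(status.state()["time"])
E
```

```text
pics
{'time': 0.0, 'joint_pos': array([ 1.08001743e+00,  5.33547057e-02,  1.61427669e+00,  2.00246656e-05,
        1.47595479e+00, -1.18988690e-01]), 'joint_vel': array([-0.00182593, -0.00014303,  0.00210258, -0.00120302,  0.0031029 ,
       -0.00109104]), 'joint_efforts': array([ 4.04828188e-04, -3.93681443e+01, -3.70176530e+01, -8.19133834e-05,
        6.91575115e-03, -1.98901887e-05]), 'tool_pos': array([0.22675432, 0.58176875, 0.23007467]), 'tool_rot': array([-3.08719085e-04,  1.84827140e-01,  9.82770540e-01, -9.47807761e-04]), 'contact_force': array([ 0.72154915,  0.0799979 , -0.03950616]), 'ft_torque': array([-0.00591246,  0.02230796,  0.03343638]), 'gripper_width': 0.9999321091756859} 0.0187
side {'mtx': array([[399.28972329,   0.        , 280.54824706],
       [  0.        , 399.28972329, 209.48274944],
       [  0.        ,   0.        ,   1.        ]]), 'world_from_camera': array([[ 0.83215874,  0.37845503, -0.40531916,  0.15861256],
       [-0.55425196,  0.54417808, -0.62982139, -0.59115924],
       [-0.01779327,  0.74876031,  0.66260199,  0.69777383],
       [ 0.        ,
[... 154 characters left out ...]
side bracket [140. 178. 203. 255.] 0.96
side bracket [246. 178. 318. 223.] 0.79
side tab [157. 196. 183. 239.] 0.92
side tab [289. 186. 297. 211.] 0.76
top {'mtx': array([[505.95072142,   0.        , 287.87312083],
       [  0.        , 505.95072142, 216.10880503],
       [  0.        ,   0.        ,   1.        ]]), 'world_from_camera': array([[-0.00994446,  0.99056108, -0.13671085,  0.31744342],
       [-0.99991453, -0.00869019,  0.00976835,  0.00675691],
       [ 0.0084881 ,  0.1367963 ,  0.99056283,  1.44490583],
       [ 0.        ,  0.        ,  0.        ,  1.        ]])}
top holder [358. 207. 400. 227.] 0.89
top bracket [233. 172. 297. 219.] 0.9
top tab [251. 289. 259. 300.] 0.45
0.6
```

View pics/side0.png

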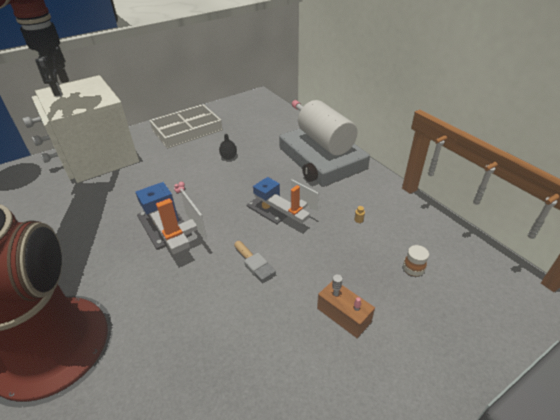

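View pics/top0.png

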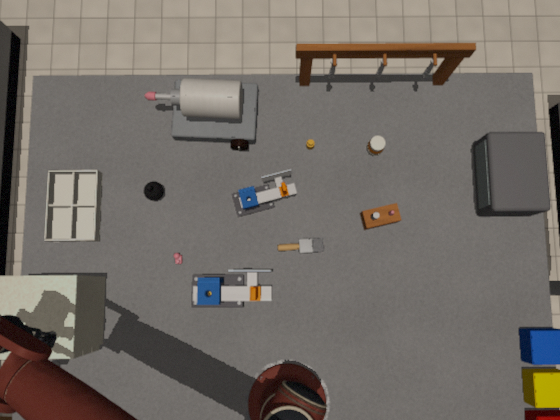

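Run:
```python
from h import *
t=cv2.imread("pics/top0.png"); s=cv2.imread("pics/side0.png")
a=cv2.resize(t[160:230,225:305],(560,490),interpolation=cv2.INTER_CUBIC)
b=cv2.resize(s[165:230,240:325],(0,0),fx=5,fy=5,interpolation=cv2.INTER_CUBIC)
cv2.imwrite("pics/c1.png",a); cv2.imwrite("pics/c2.png",b)
d=np.load("top0.npy"); P=cloud("top",d)
ds=np.load("side0.npy"); S=cloud("side",ds)
def blobs(im,P,name,lo,hi):
    hsv=cv2.cvtColor(im,cv2.COLOR_BGR2HSV); m=cv2.inRange(hsv,lo,hi)
    n,l,st,c=cv2.connectedComponentsWithStats(m)
    for i in range(1,n):
        if 15<st[i,4]<1200:
            q=P[l==i]; q=q[~np.isnan(q[:,0])]
            if len(q) and .4<np.median(q[:,0])<1: 
              z=np.percentile(q[:,2],98); tp=q[q[:,2]>z-.008]
              print(name,st[i],np.round(c[i]),"med",np.round(np.median(q,0),3),"topz",round(z,3),"topmean",np.round(tp.mean(0),4),"rect",cv2.minAreaRect((tp[:,:2]*1000).astype(np.float32)))
for n,im,C in(("top",t,P),("side",s,S)):
    blobs(im,C,n+" blue",(100,120,40),(125,255,255))
    blobs(im,C,n+" orange",(5,150,100),(18,255,255))
# holder
for n,C,r in(("top",P,(205,230,355,405)),("side",S,(270,335,315,380))):
    q=C[r[0]:r[1],r[2]:r[3]].reshape(-1,3); 
    for lo,hi in((.043,.057),(.085,.11),(.068,.085)):
        k=q[(q[:,2]>lo)&(q[:,2]<hi)]; 
        if len(k): print(n,lo,len(k),k.mean(0).round(4),cv2.minAreaRect((k[:,:2]*1000).astype(np.float32)))
```

```text
top blue [239 187  20  22 300] [248. 197.] med [0.561 0.102 0.077] topz 0.082 topmean [0.5605 0.102  0.0778] rect ((559.5866088867188, 102.30912780761719), (53.798988342285156, 42.115657806396484), 15.638779640197754)
top orange [ 297   44  178    7 1130] [382.  47.] med [ 0.918 -0.245  0.231] topz 0.236 topmean [ 0.9178 -0.249   0.2314] rect ((916.5881958007812, -258.6390380859375), (452.11126708984375, 19.9455623626709), 89.67395782470703)
top orange [433  53   4  12  31] [435.  58.] med [ 0.898 -0.388  0.211] topz 0.215 topmean [ 0.8959 -0.3876  0.211 ] rect ((893.856689453125, -387.43798828125), (8.263389587402344, 29.84040069580078), 84.24126434326172)
top orange [333  54   3  11  29] [334.  59.] med [ 0.898 -0.128  0.21 ] topz 0.216 topmean [ 0.8956 -0.1284  0.2115] rect ((894.73046875, -128.0492706298828), (5.731935501098633, 29.211118698120117), 89.88504791259766)
top orange [383  54   4  11  29] [385.  59.] med [ 0.898 -0.259  0.21 ] topz 0.215 topmean [ 0.8958 -0.2579  0.211 ] rect ((894.261474609375, -257.39178466796875), (5.765243053436279, 27.40264320373535), 87.13728332
[... 1052 characters left out ...]
 0.5038 -0.2415  0.0971] ((504.4613037109375, -241.59364318847656), (15.517826080322266, 17.57440185546875), 83.29957580566406)
top 0.068 22 [ 0.5092 -0.2727  0.0783] ((506.4844970703125, -263.75518798828125), (13.843938827514648, 63.00477600097656), 11.177403450012207)
side 0.043 1072 [ 0.5083 -0.2744  0.0497] ((511.23028564453125, -268.88043212890625), (52.36284637451172, 101.25323486328125), 13.24749755859375)
side 0.085 93 [ 0.5038 -0.2468  0.0953] ((505.17529296875, -246.19949340820312), (16.862825393676758, 17.826839447021484), 55.68089294433594)
side 0.068 84 [ 0.5073 -0.269   0.0767] ((509.733154296875, -267.6405944824219), (13.837839126586914, 63.88363265991211), 17.065099716186523)
```

View pics/c1.png

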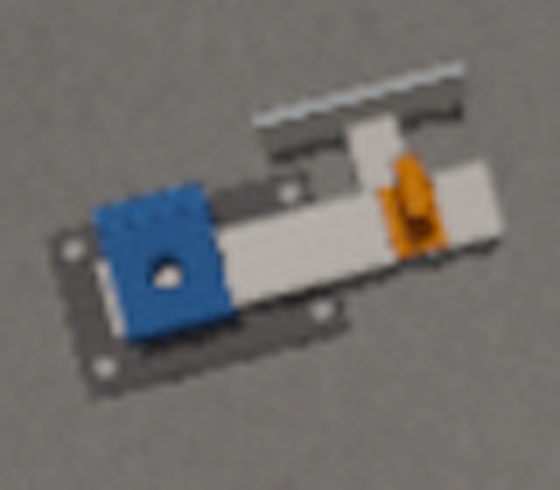

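View pics/c2.png

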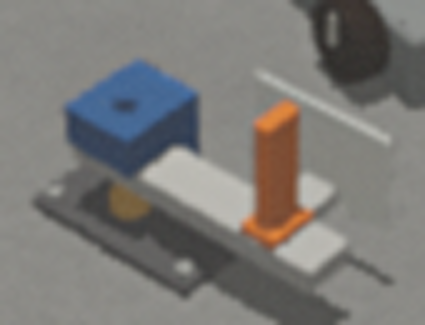

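Run:
```python
from h import *
t=cv2.imread("pics/top0.png"); s=cv2.imread("pics/side0.png")
P=cloud("top",np.load("top0.npy")); S=cloud("side",np.load("side0.npy"))
def ray(cam,u,v,z):
    p=camera_params(cam);K=p["mtx"];T=p["world_from_camera"]
    d=T[:3,:3]@np.array([(u-K[0,2])/K[0,0],-(v-K[1,2])/K[1,1],-1]);o=T[:3,3]
    return o+d*(z-o[2])/d[2]
def box(C,x0,x1,y0,y1,z0,z1):
    q=C.reshape(-1,3); return q[(q[:,0]>x0)&(q[:,0]<x1)&(q[:,1]>y0)&(q[:,1]<y1)&(q[:,2]>z0)&(q[:,2]<z1)]
R=lambda k: cv2.minAreaRect((k[:,:2]*1000).astype(np.float32))
for n,C in(("top",P),("side",S)):
    k=box(C,.48,.54,-.27,-.215,.092,.11);print(n,"pintop",len(k),np.median(k[:,2]),R(k),k.mean(0))
    k=box(C,.5,.62,-.06,.073,.044,.056);print(n,"tongue",len(k),np.median(k[:,2]),R(k))
    k=box(C,.5,.62,.05,.15,.068,.086);print(n,"knuckle",len(k),np.median(k[:,2]),R(k))
    k=box(C,.59,.68,-.1,.15,.085,.105);print(n,"panel",len(k),np.polyfit(k[:,1],k[:,0],1), k.min(0),k.max(0))
    k=box(C,.5,.62,-.03,.05,.105,.13);print(n,"tabtop",len(k),np.median(k[:,2]),R(k))
    k=box(C,.45,.7,-.1,.2,.004,.02);print(n,"foot",len(k),R(k))
# hole by dark/gray (non-blue) centroid inside the knuckle
for n,im,r in(("top",t,(193,206,242,256)),("side",s,(179,193,257,276))):
    g=im[r[0]:r[1],r[2]:r[3]].astype(int); print(n); print(g[...,0]-g[...,2])
```

```text
top pintop 37 0.09837430576007389 ((504.4613037109375, -241.59364318847656), (15.517826080322266, 17.57440185546875), 83.29957580566406) [ 0.50395558 -0.2419616   0.09772324]
top tongue 390 0.05090879558665662 ((589.3211669921875, 26.881668090820312), (59.66151809692383, 104.56747436523438), 13.808987617492676)
top knuckle 319 0.07684613885867342 ((570.6715087890625, 85.12747192382812), (66.19700622558594, 85.35443115234375), 15.300435066223145)
top panel 65 [-0.26076542  0.62775911] [ 0.60982989 -0.01366593  0.08616053] [0.63371603 0.06585227 0.09991232]
top tabtop 36 0.11984407230834859 ((580.126953125, 5.655559539794922), (24.0808048248291, 9.428199768066406), 12.349142074584961)
top foot 1718 ((575.0361328125, 50.06781005859375), (300.0193176269531, 249.57093811035156), 89.87409973144531)
side pintop 74 0.09747522765650973 ((505.3565979003906, -245.93389892578125), (16.219640731811523, 17.826839447021484), 55.68089294433594) [ 0.50446778 -0.24598462  0.09711965]
side tongue 397 0.04949056984283873 ((590.7863159179688, 25.090702056884766), (60.02336120605469, 109.6442642211914), 1
[... 1437 characters left out ...]
79 80 78 79 78 79 81 79 82 85 85 78 64]
 [ 6 31 65 81 81 79 78 79 76 78 78 78 79 77 77 79 83 83 85]
 [54 69 79 81 78 78 76 78 78 77 77 78 78 78 79 77 78 77 81]
 [79 82 77 76 79 74 67 70 70 68 71 75 78 77 76 80 78 78 78]
 [79 78 76 69 72 63 50 41 42 49 67 77 77 79 79 78 79 79 75]
 [79 78 78 76 74 61 44 34 34 40 63 76 78 78 80 78 78 73 59]
 [79 80 77 77 78 74 67 60 58 62 73 79 78 79 79 72 60 46 35]
 [73 76 79 78 78 76 76 75 76 75 76 77 78 77 72 59 39 28 27]
 [46 59 73 77 77 76 78 78 78 79 80 78 74 64 50 35 29 27 27]
 [29 34 52 65 74 78 78 80 80 81 78 73 60 42 28 25 28 29 31]
 [30 28 32 39 52 65 73 78 80 78 71 54 37 29 27 27 27 28 29]
 [32 32 29 28 33 39 54 68 74 62 46 33 27 27 28 29 29 28 29]]
```

```bash
cat >> h.py <<'E'
def ray(cam,u,v,z):
    p=camera_params(cam);K=p["mtx"];T=p["world_from_camera"]
    d=T[:3,:3]@np.array([(u-K[0,2])/K[0,0],-(v-K[1,2])/K[1,1],-1]);o=T[:3,3]
    return o+d*(z-o[2])/d[2]
def proj(cam,X):
    p=camera_params(cam);K=p["mtx"];T=np.linalg.inv(p["world_from_camera"])
    c=T[:3,:3]@np.asarray(X)+T[:3,3]; return K[0,2]+K[0,0]*c[0]/-c[2], K[1,2]-K[1,1]*c[1]/-c[2]
E
python3 - <<'E'
from h import *
for n,r,b in(("top",(195,203,245,253),94),("side",(183,189,260,269),78)):
    im=cv2.imread(f"pics/{n}0.png").astype(float)
    g=im[r[0]:r[1],r[2]:r[3]]; w=np.clip(b-3-(g[...,0]-g[...,2]),0,40)
    v,u=np.mgrid[r[0]:r[1],r[2]:r[3]]; u0,v0=(u*w).sum()/w.sum(),(v*w).sum()/w.sum()
    print(n,u0,v0,ray(n,u0,v0,.076))
for n,X in(("top",(.504,-.242,.098)),("side",(.504,-.242,.098)),("top",(.5545,.1,.076)),("side",(.5545,.1,.076))): print(n,proj(n,X))
t=cv2.imread("pics/top0.png")[200:230,355:405]; s=cv2.imread("pics/side0.png")[270:335,310:385]
cv2.imwrite("pics/c3.png",cv2.resize(t,(0,0),fx=8,fy=8)); cv2.imwrite("pics/c4.png",cv2.resize(s,(0,0),fx=8,fy=8))
E
```

```text
top 248.29553679131485 198.46079613992762 [0.5561842  0.10132329 0.076     ]
side 264.42118226600985 185.62807881773398 [0.55588542 0.09868845 0.076     ]
top (np.float64(375.32809643115274), np.float64(215.10379685863447))
side (np.float64(335.6807788146638), np.float64(277.16453598252167))
top (np.float64(248.77794437584248), np.float64(199.06219013606116))
side (np.float64(263.68060143624865), np.float64(185.5592970487067))
```

View pics/c4.png

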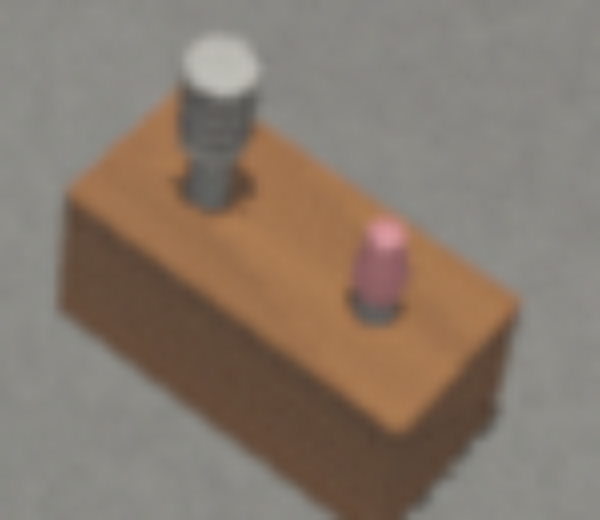

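View pics/c3.png

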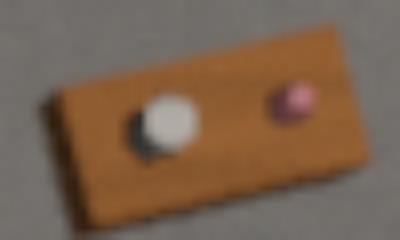

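>>> play_rows(
  deltas=[
    [[0.02, -0.055, 0.02], -0.07],
    [[0.04, -0.112, 0.03], -0.14],
    [[0.06, -0.171, 0.04], -0.21],
    [[0.08, -0.23, 0.04], -0.28],
    [[0.1, -0.289, 0.04], -0.35],
  ],
  grip=1,
)

```text
time: 1.23
tool_pos: [0.3273, 0.2917, 0.2718]
tool_rot: [0.001, 0.354, 0.935, 0.001]
contact_force: [1.6, 0.0, 0.2]
gripper_width: 1.001
```

>>> play_rows(
  deltas=[
    [[0.02, -0.059, 0], -0.07],
    [[0.04, -0.118, 0], -0.14],
    [[0.06, -0.177, 0], -0.21],
    [[0.08, -0.236, 0], -0.28],
    [[0.1, -0.295, -0.02], -0.35],
  ],
)

```text
time: 1.85
tool_pos: [0.4275, -0.0012, 0.2543]
tool_rot: [0.003, 0.512, 0.859, 0.001]
contact_force: [1.0, 1.1, -0.7]
gripper_width: 0.998
```

>>> play_rows(
  deltas=[
    [[0.02, -0.06, -0.01], -0.07],
    [[0.04, -0.12, -0.02], -0.14],
    [[0.06, -0.18, -0.03], -0.21],
    [[0.0785, -0.2416, -0.05], -0.277],
    [[0.0785, -0.2416, -0.07], -0.277],
  ],
)

```text
time: 2.48
tool_pos: [0.5053, -0.2442, 0.1821]
tool_rot: [0.001, 0.626, 0.78, -0.0]
contact_force: [-0.3, 0.4, -0.5]
gripper_width: 1.002
```

>>> play_rows(
  deltas=[
    [[0, 0, -0.03], 0],
    [[0, 0, -0.06], 0],
    [[0, 0, -0.085], 0],
    [[0, 0, -0.1], 0],
    [[0, 0, -0.109], 0],
  ],
)

```text
time: 3.1
tool_pos: [0.5046, -0.2405, 0.0727]
tool_rot: [-0.0, 0.624, 0.781, -0.0]
contact_force: [-0.4, 0.2, 1.0]
gripper_width: 0.997
```

Run:
```python
from h import *
print(status.state()["tool_pos"])
for n,c in(("side",(300,230)),("top",(340,180))):
    im,d=grab_frame(n); cv2.imwrite(f"pics/{n}1.png",cv2.resize(im[c[1]:c[1]+100,c[0]:c[0]+110],(0,0),fx=5,fy=5))
```

```text
[ 0.50456885 -0.24047457  0.07272772]
```

View pics/side1.png

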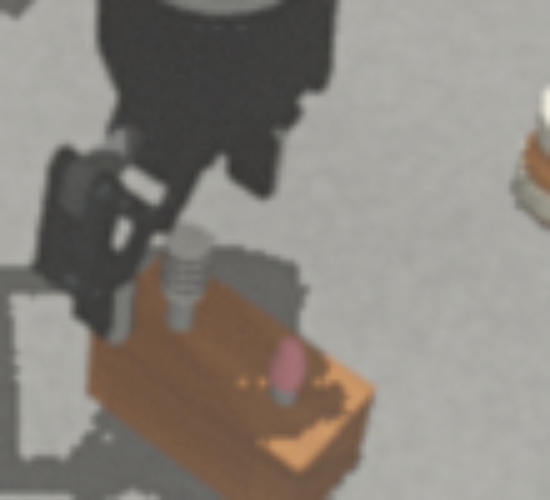

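>>> play_rows(
  deltas=[
    [[0, 0, 0], 0],
    [[0, 0, 0], 0],
    [[0, 0, 0], 0],
    [[0, 0, 0], 0],
  ],
  grip=-1,
)

```text
time: 3.7
tool_pos: [0.505, -0.2407, 0.0738]
tool_rot: [0.001, 0.624, 0.781, 0.0]
contact_force: [0.9, 0.0, 0.3]
gripper_width: 0.185
```

>>> play_rows(
  deltas=[
    [[0, 0, 0.01], 0],
    [[0, 0, 0.03], 0],
    [[0, 0, 0.06], 0],
    [[0, 0, 0.09], 0],
    [[0, 0, 0.11], 0],
  ],
)

```text
time: 4.32
tool_pos: [0.5052, -0.2409, 0.1865]
tool_rot: [0.002, 0.624, 0.781, 0.0]
contact_force: [-0.2, -0.3, -1.4]
gripper_width: 0.185
```

Run:
```python
from h import *
s=status.state();print(s["tool_pos"],s["gripper_width"],s["contact_force"])
for n,c in(("side",(300,200)),("top",(340,180))):
    im,d=grab_frame(n); cv2.imwrite(f"pics/{n}2.png",cv2.resize(im[c[1]:c[1]+100,c[0]:c[0]+110],(0,0),fx=5,fy=5))
```

```text
[ 0.50523662 -0.24093426  0.1864655 ] 0.18516940652643363 [-0.2138391 -0.2697192 -1.3546952]
```

View pics/side2.png

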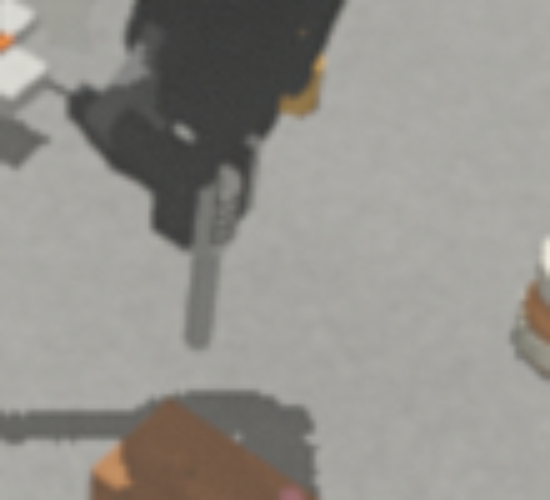

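>>> play_rows(
  deltas=[
    [[0.006, 0.04, 0], 0],
    [[0.015, 0.1, 0], 0],
    [[0.024, 0.16, 0], 0],
    [[0.033, 0.22, 0], 0],
    [[0.042, 0.28, 0], 0],
  ],
)

```text
time: 5.05
tool_pos: [0.5458, 0.0414, 0.182]
tool_rot: [-0.001, 0.625, 0.781, -0.001]
contact_force: [1.0, -0.5, -0.5]
gripper_width: 0.183
```

>>> play_rows(
  deltas=[
    [[0.006, 0.045, 0], 0],
    [[0.0087, 0.0638, -0.01], 0],
    [[0.0087, 0.0638, -0.03], 0],
    [[0.0087, 0.0638, -0.03], 0],
  ],
)

```text
time: 5.55
tool_pos: [0.553, 0.1019, 0.1492]
tool_rot: [-0.002, 0.625, 0.781, -0.003]
contact_force: [-0.6, -0.2, -0.4]
gripper_width: 0.189
```

Run:
```python
from h import *
s=status.state();print(s["tool_pos"],s["tool_rot"],s["contact_force"])
for n,c in(("side",(230,130)),("top",(200,150))):
    im,d=grab_frame(n); cv2.imwrite(f"pics/{n}3f.png",im);cv2.imwrite(f"pics/{n}3.png",cv2.resize(im[c[1]:c[1]+80,c[0]:c[0]+90],(0,0),fx=7,fy=7,interpolation=cv2.INTER_CUBIC))
```

```text
[0.55296596 0.10192538 0.14920595] [-0.0023678   0.62489593  0.78070035 -0.00253811] [-0.59617033 -0.20394636 -0.39751664]
```

View pics/side3.png

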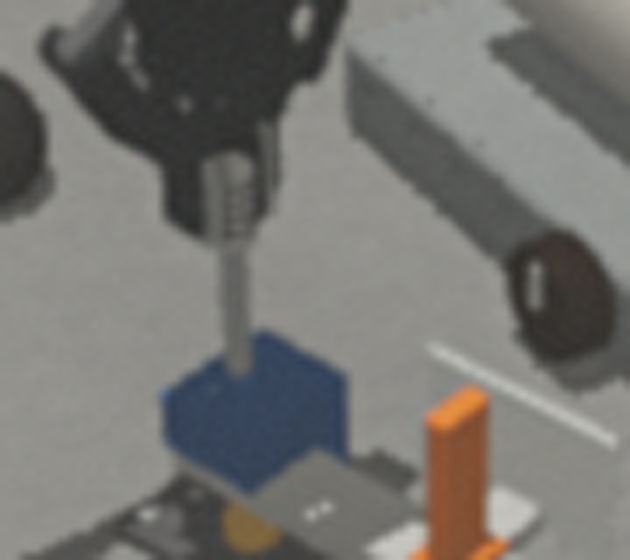

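View pics/top3.png

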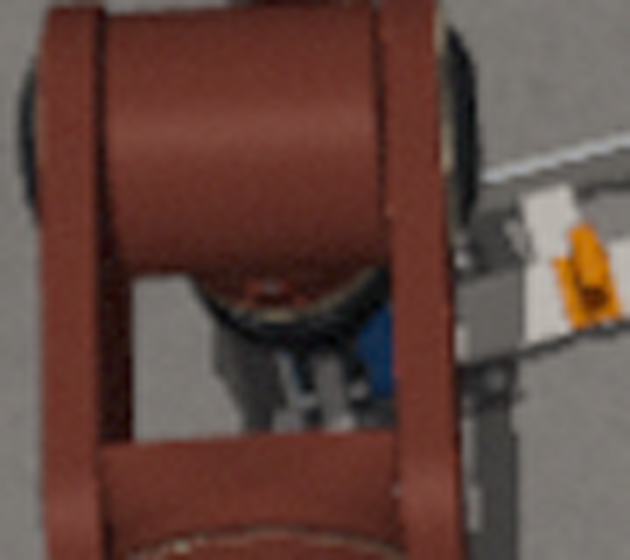

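Run:
```python
from h import *
for X in((.5559,.0987,.076),(.5559,.0987,.0855),(.5559,.0987,.087),(.5559,.0987,.090),(.5609,.0987,.087),(.5559,.1037,.087),(.5559,.0987,.147)): print(X,np.round(proj("side",X),2))
from h import *
s=status.state(); print(s["tool_pos"],s["contact_force"])
```

```text
(0.5559, 0.0987, 0.076) [264.42 185.62]
(0.5559, 0.0987, 0.0855) [264.25 182.64]
(0.5559, 0.0987, 0.087) [264.23 182.16]
(0.5559, 0.0987, 0.09) [264.17 181.21]
(0.5609, 0.0987, 0.087) [265.92 181.46]
(0.5559, 0.1037, 0.087) [263.18 181.16]
(0.5559, 0.0987, 0.147) [263.11 162.35]
[0.5547353  0.10181441 0.15205925] [ 0.31592011 -0.95358627 -1.16443936]
```

>>> play_rows(
  deltas=[
    [[0.0005, -0.0005, -0.004], 0],
    [[0.0005, -0.0005, -0.008], 0],
    [[0.0005, -0.0005, -0.011], 0],
    [[0.0005, -0.0005, -0.013], 0],
    [[0.0005, -0.0005, -0.014], 0],
  ],
)

```text
time: 6.28
tool_pos: [0.5557, 0.1028, 0.1391]
tool_rot: [-0.0, 0.624, 0.781, -0.0]
contact_force: [-0.6, 0.1, -1.0]
gripper_width: 0.189
```

>>> play_rows(
  deltas=[
    [[0, 0, -0.001], 0],
    [[0, 0, -0.002], 0],
    [[0, 0, -0.003], 0],
    [[0, 0, -0.004], 0],
  ],
)

```text
time: 6.78
tool_pos: [0.5559, 0.1029, 0.1352]
tool_rot: [0.0, 0.624, 0.781, 0.0]
contact_force: [0.2, -0.1, 0.0]
gripper_width: 0.188
```

>>> play_rows(
  deltas=[
    [[0, 0, -0.001], 0],
    [[0, 0, -0.002], 0],
    [[0, 0, -0.003], 0],
    [[0, 0, -0.004], 0],
  ],
)

```text
time: 7.28
tool_pos: [0.5559, 0.1029, 0.1312]
tool_rot: [0.0, 0.624, 0.781, 0.0]
contact_force: [0.2, 1.1, -0.2]
gripper_width: 0.191
```

Run:
```python
from h import *
for n,c in(("side",(230,130)),):
    im,d=grab_frame(n); cv2.imwrite(f"pics/{n}4.png",cv2.resize(im[c[1]:c[1]+80,c[0]:c[0]+90],(0,0),fx=7,fy=7,interpolation=cv2.INTER_CUBIC))
```

```text
(no output)
```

View pics/side4.png

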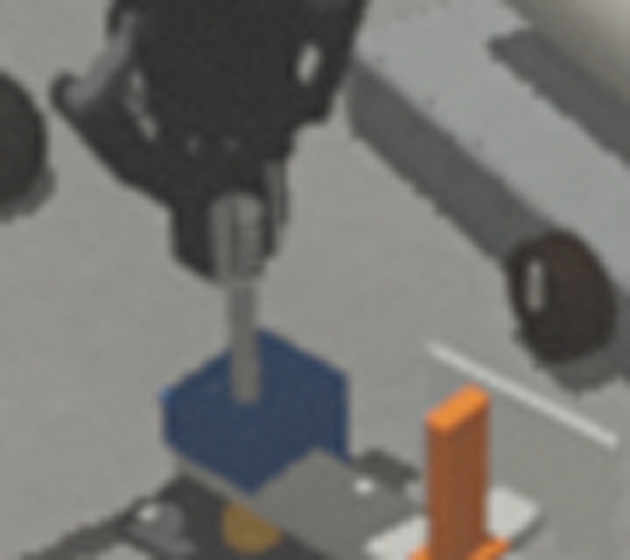

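>>> play_rows(
  deltas=[
    [[0, 0, -0.0015], 0],
    [[0, 0, -0.003], 0],
    [[0, 0, -0.0045], 0],
    [[0, 0, -0.006], 0],
  ],
)

```text
time: 7.82
tool_pos: [0.5558, 0.1029, 0.1252]
tool_rot: [0.0, 0.624, 0.781, 0.0]
contact_force: [0.7, 2.3, 1.4]
gripper_width: 0.189
```

>>> play_rows(
  deltas=[
    [[0, 0, -0.0015], 0],
    [[0, 0, -0.003], 0],
    [[0, 0, -0.0045], 0],
    [[0, 0, -0.006], 0],
  ],
)

```text
time: 8.32
tool_pos: [0.5559, 0.1028, 0.1192]
tool_rot: [0.0, 0.624, 0.781, 0.0]
contact_force: [0.6, 1.5, -0.3]
gripper_width: 0.186
```

>>> play_rows(
  deltas=[
    [[0, 0, -0.0015], 0],
    [[0, 0, -0.003], 0],
    [[0, 0, -0.0045], 0],
  ],
)

```text
time: 8.7
tool_pos: [0.5558, 0.1029, 0.1147]
tool_rot: [0.0, 0.624, 0.781, 0.0]
contact_force: [0.5, 2.0, 1.9]
gripper_width: 0.189
```

>>> play_rows(
  deltas=[
    [[0, 0, 0], 0],
    [[0, 0, 0], 0],
    [[0, 0, 0], 0],
    [[0, 0, 0], 0],
  ],
  grip=1,
)

```text
time: 9.2
tool_pos: [0.5558, 0.1027, 0.1147]
tool_rot: [0.0, 0.624, 0.781, -0.0]
contact_force: [0.2, -1.4, 0.5]
gripper_width: 0.993
```

>>> play_rows(
  deltas=[
    [[0, 0, 0.02], 0],
    [[0, 0, 0.05], 0],
    [[0, 0, 0.08], 0],
    [[0.002, -0.03, 0.1], 0],
    [[0.01, -0.08, 0.1], 0],
  ],
)

```text
time: 9.82
tool_pos: [0.5675, 0.0229, 0.2196]
tool_rot: [0.003, 0.623, 0.782, 0.002]
contact_force: [0.8, 0.2, -0.6]
gripper_width: 1.003
```

Run:
```python
from h import *
print(status.state()["tool_pos"])
for n,c in(("side",(230,130)),("top",(220,150))):
    im,d=grab_frame(n); cv2.imwrite(f"pics/{n}5.png",cv2.resize(im[c[1]:c[1]+80,c[0]:c[0]+90],(0,0),fx=7,fy=7,interpolation=cv2.INTER_CUBIC))
    np.save(n+"5.npy",d)
```

```text
[0.56753405 0.02286517 0.21959098]
```

View pics/side5.png

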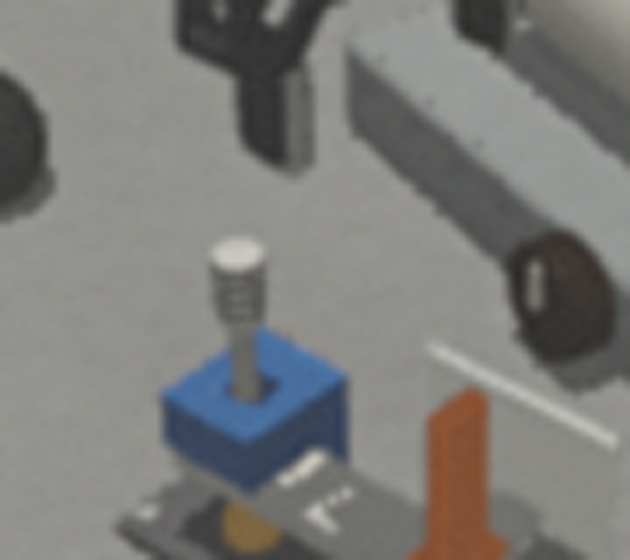

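View pics/top5.png

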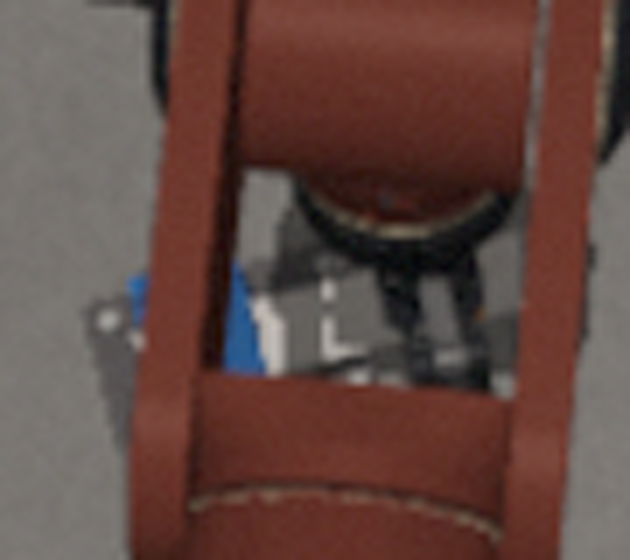

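>>> play_rows(
  deltas=[
    [[0.01, -0.03, 0], 0],
    [[0.0245, -0.068, -0.02], 0],
    [[0.0245, -0.068, -0.07], 0],
    [[0.0245, -0.068, -0.12], 0],
    [[0.0245, -0.068, -0.14], 0],
  ],
  grip=-1,
)

```text
time: 10.55
tool_pos: [0.5884, -0.0444, 0.0719]
tool_rot: [-0.002, 0.624, 0.781, -0.001]
contact_force: [0.1, -0.2, -0.3]
gripper_width: -0.0
```

Run:
```python
from h import *
print(status.state()["tool_pos"])
for n,c in(("side",(230,130)),("top",(220,150))):
    im,d=grab_frame(n); cv2.imwrite(f"pics/{n}6.png",cv2.resize(im[c[1]:c[1]+80,c[0]:c[0]+110],(0,0),fx=7,fy=7,interpolation=cv2.INTER_CUBIC))
    np.save(n+"6.npy",d)
```

```text
[ 0.58836652 -0.04439025  0.07194584]
```

View pics/side6.png

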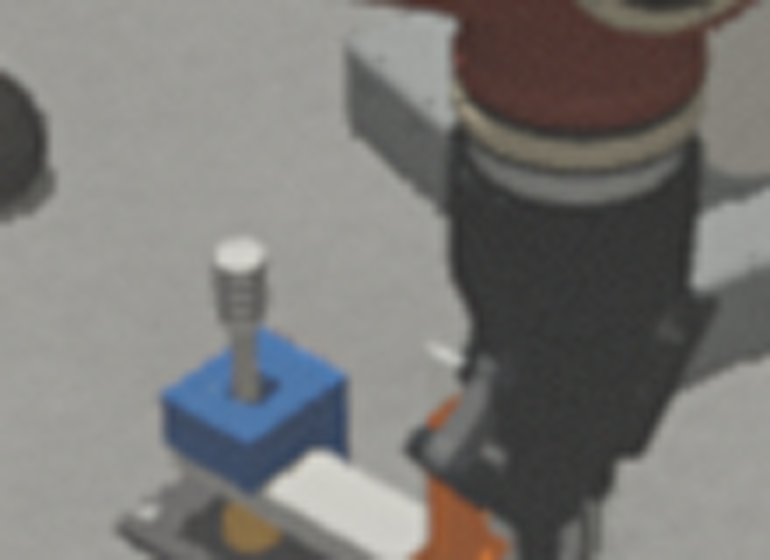

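>>> play_rows(
  deltas=[
    [[-0.001, 0.006, 0], 0],
    [[-0.003, 0.012, 0], 0],
    [[-0.004, 0.018, 0], 0],
    [[-0.005, 0.023, 0], 0],
    [[-0.005, 0.023, 0], 0],
  ],
)

```text
time: 11.28
tool_pos: [0.5853, -0.0218, 0.0749]
tool_rot: [0.0, 0.624, 0.781, 0.0]
contact_force: [0.3, 0.7, -0.1]
gripper_width: -0.001
```

>>> play_rows(
  deltas=[
    [[-0.0002, 0.001, 0], 0],
    [[-0.0004, 0.002, 0], 0],
    [[-0.0006, 0.003, 0], 0],
    [[-0.0008, 0.004, 0], 0],
    [[-0.001, 0.005, 0], 0],
  ],
)

```text
time: 11.9
tool_pos: [0.5843, -0.0172, 0.0747]
tool_rot: [-0.0, 0.624, 0.781, -0.0]
contact_force: [-0.7, 1.2, -0.0]
gripper_width: 0.002
```

>>> play_rows(
  deltas=[
    [[-0.0002, 0.001, 0], 0],
    [[-0.0004, 0.002, 0], 0],
    [[-0.0006, 0.003, 0], 0],
    [[-0.0008, 0.004, 0], 0],
  ],
)

```text
time: 12.4
tool_pos: [0.5835, -0.0136, 0.0748]
tool_rot: [0.0, 0.624, 0.781, -0.0]
contact_force: [0.2, -3.6, 0.4]
gripper_width: 0.0
```

>>> play_rows(
  deltas=[
    [[-0.0002, 0.001, 0], 0],
    [[-0.0004, 0.002, 0], 0],
    [[-0.0006, 0.003, 0], 0],
  ],
)

```text
time: 12.78
tool_pos: [0.5827, -0.0102, 0.0747]
tool_rot: [-0.0, 0.624, 0.781, -0.0]
contact_force: [-1.2, -2.7, 0.6]
gripper_width: 0.002
```

>>> play_rows(
  deltas=[
    [[-0.0001, 0.0005, 0], 0],
    [[-0.0002, 0.001, 0], 0],
    [[-0.0003, 0.0015, 0], 0],
    [[-0.0004, 0.002, 0], 0],
  ],
)

```text
time: 13.28
tool_pos: [0.5825, -0.0082, 0.0747]
tool_rot: [0.0, 0.624, 0.781, 0.0]
contact_force: [-1.2, -3.3, 0.8]
gripper_width: 0.004
```

>>> play_rows(
  deltas=[
    [[-0.0001, 0.0005, 0], 0],
    [[-0.0002, 0.001, 0], 0],
    [[-0.0003, 0.0015, 0], 0],
    [[-0.0004, 0.002, 0], 0],
  ],
)

```text
time: 13.78
tool_pos: [0.5821, -0.0063, 0.0747]
tool_rot: [0.0, 0.624, 0.781, -0.0]
contact_force: [-1.2, -3.4, 0.3]
gripper_width: -0.002
```

>>> play_rows(
  deltas=[
    [[-0.0001, 0.0005, 0], 0],
    [[-0.0002, 0.001, 0], 0],
    [[-0.0003, 0.0015, 0], 0],
  ],
)

```text
time: 14.15
tool_pos: [0.5818, -0.0047, 0.0747]
tool_rot: [0.0, 0.624, 0.781, 0.0]
contact_force: [-0.3, -3.4, 1.1]
gripper_width: -0.0
```

>>> play_rows(
  deltas=[
    [[-0.0001, 0.0005, 0], 0],
    [[-0.0002, 0.001, 0], 0],
    [[-0.0003, 0.0015, 0], 0],
  ],
)

```text
time: 14.52
tool_pos: [0.5816, -0.0038, 0.0747]
tool_rot: [0.0, 0.624, 0.781, -0.0]
contact_force: [-0.1, -5.6, -0.2]
gripper_width: -0.004
```

Run:
```python
from h import *
for n,c in(("side",(230,130)),):
    im,d=grab_frame(n); cv2.imwrite(f"pics/{n}7.png",cv2.resize(im[c[1]:c[1]+80,c[0]:c[0]+110],(0,0),fx=7,fy=7,interpolation=cv2.INTER_CUBIC))
```

```text
(no output)
```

View pics/side7.png

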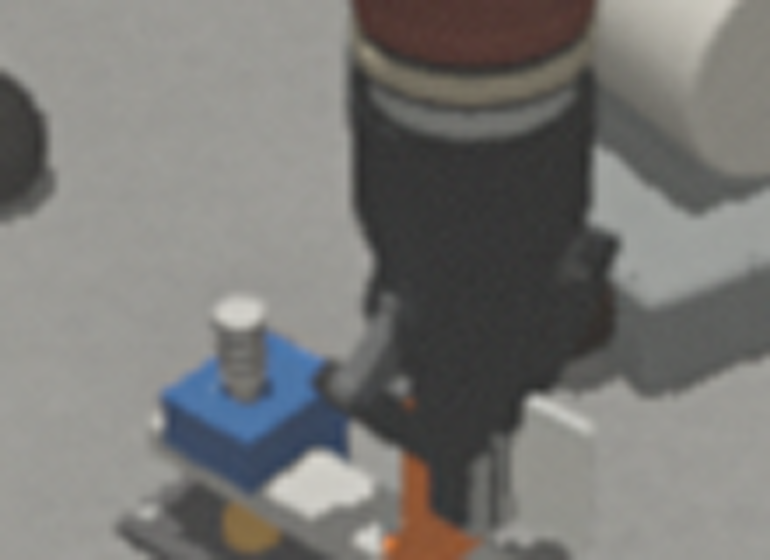

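>>> play_rows(
  deltas=[
    [[0.002, -0.01, 0], 0],
    [[0.006, -0.028, 0], 0],
    [[0.006, -0.028, 0.04], 0],
    [[0.006, -0.028, 0.085], 0],
    [[0.0, -0.005, 0.095], 0],
  ],
)

```text
time: 15.2
tool_pos: [0.5842, -0.0097, 0.1742]
tool_rot: [0.003, 0.626, 0.78, 0.002]
contact_force: [0.1, -0.0, -0.6]
gripper_width: 0.003
```

>>> play_rows(
  deltas=[
    [[-0.012, 0.05, 0], 0],
    [[-0.0258, 0.1085, 0], 0],
    [[-0.0258, 0.1085, -0.02], 0],
    [[-0.0258, 0.1085, -0.04], 0],
    [[-0.0258, 0.1085, -0.045], 0],
  ],
)

```text
time: 15.82
tool_pos: [0.554, 0.0992, 0.1213]
tool_rot: [-0.002, 0.625, 0.781, -0.002]
contact_force: [-0.3, -0.3, -0.1]
gripper_width: -0.001
```

Run:
```python
from h import *
print(status.state()["tool_pos"])
for n,c in(("side",(220,130)),):
    im,d=grab_frame(n); cv2.imwrite(f"pics/{n}8.png",cv2.resize(im[c[1]:c[1]+80,c[0]:c[0]+110],(0,0),fx=7,fy=7,interpolation=cv2.INTER_CUBIC))
print(status.state()["tool_pos"])
```

```text
[0.5540205  0.09919172 0.12128087]
[0.55437765 0.09909879 0.121678  ]
```

View pics/side8.png

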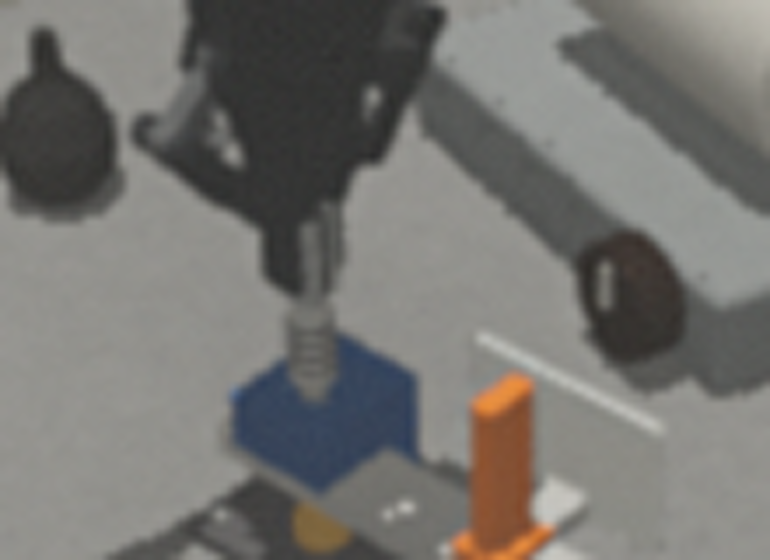

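>>> play_rows(
  deltas=[
    [[0.001, 0.002, -0.001], 0],
    [[0.001, 0.002, -0.003], 0],
    [[0.001, 0.002, -0.005], 0],
    [[0.001, 0.002, -0.007], 0],
    [[0.001, 0.002, -0.009], 0],
  ],
)

```text
time: 16.5
tool_pos: [0.5567, 0.1023, 0.1157]
tool_rot: [0.0, 0.624, 0.781, 0.0]
contact_force: [-0.0, 0.5, -0.4]
gripper_width: -0.002
```

>>> play_rows(
  deltas=[
    [[0, 0, -0.001], 0],
    [[0, 0, -0.002], 0],
    [[0, 0, -0.003], 0],
  ],
)

```text
time: 16.88
tool_pos: [0.5567, 0.1023, 0.1127]
tool_rot: [0.0, 0.624, 0.781, 0.0]
contact_force: [0.1, -0.4, 0.2]
gripper_width: -0.005
```

>>> play_rows(
  deltas=[
    [[0, 0, -0.001], 0],
    [[0, 0, -0.002], 0],
    [[0, 0, -0.003], 0],
  ],
)

```text
time: 17.25
tool_pos: [0.5576, 0.1024, 0.1111]
tool_rot: [0.001, 0.624, 0.781, 0.001]
contact_force: [-1.3, -0.0, 7.8]
gripper_width: -0.001
```

>>> play_rows(
  deltas=[
    [[0, 0, -0.001], 0],
    [[0, 0, -0.002], 0],
    [[0, 0, -0.003], 0],
  ],
)

```text
time: 17.62
tool_pos: [0.5585, 0.1022, 0.1099]
tool_rot: [0.002, 0.624, 0.781, 0.001]
contact_force: [-2.3, -1.4, 11.3]
gripper_width: -0.002
```

>>> play_rows(
  deltas=[
    [[-0.0005, 0, -0.001], 0],
    [[-0.0005, 0, -0.002], 0],
    [[-0.0005, 0, -0.003], 0],
    [[-0.0005, 0, -0.003], 0],
  ],
)

```text
time: 18.12
tool_pos: [0.5579, 0.1024, 0.1062]
tool_rot: [0.002, 0.624, 0.781, 0.001]
contact_force: [-0.7, -0.1, 7.3]
gripper_width: -0.001
```

>>> play_rows(
  deltas=[
    [[-0.0005, 0, -0.001], 0],
    [[-0.0005, 0, -0.002], 0],
    [[-0.0005, 0, -0.003], 0],
    [[-0.0005, 0, -0.003], 0],
  ],
)

```text
time: 18.62
tool_pos: [0.5576, 0.1026, 0.104]
tool_rot: [0.001, 0.624, 0.781, 0.001]
contact_force: [-3.3, -0.5, 11.8]
gripper_width: 0.004
```

>>> play_rows(
  deltas=[
    [[-0.0005, 0, -0.001], 0],
    [[-0.0005, 0, -0.002], 0],
    [[-0.0005, 0, -0.002], 0],
  ],
)

```text
time: 19.0
tool_pos: [0.5577, 0.1026, 0.104]
tool_rot: [0.002, 0.624, 0.781, 0.002]
contact_force: [-6.2, 0.5, 19.3]
gripper_width: 0.003
```

>>> play_rows(
  deltas=[
    [[0, 0, -0.001], 0],
    [[0, 0, -0.002], 0],
    [[0, 0, -0.002], 0],
  ],
)

```text
time: 19.38
tool_pos: [0.558, 0.1026, 0.1038]
tool_rot: [0.002, 0.624, 0.781, 0.002]
contact_force: [-9.5, -0.2, 27.5]
gripper_width: -0.004
```

>>> play_rows(
  deltas=[
    [[0, 0, 0.005], 0],
    [[0, 0, 0.02], 0],
    [[0, 0, 0.06], 0],
    [[0, 0, 0.1], 0],
    [[-0.02, -0.05, 0.12], 0],
  ],
)

```text
time: 20.0
tool_pos: [0.5365, 0.0534, 0.2199]
tool_rot: [0.002, 0.623, 0.782, 0.001]
contact_force: [1.4, -1.2, 0.1]
gripper_width: -0.001
```

>>> play_rows(
  deltas=[
    [[-0.02, -0.05, 0], 0],
    [[-0.03, -0.1, 0], 0],
    [[-0.04, -0.15, 0], 0],
    [[-0.05, -0.19, 0], 0],
    [[-0.05, -0.19, 0], 0],
  ],
)

```text
time: 20.62
tool_pos: [0.4844, -0.1398, 0.2167]
tool_rot: [-0.0, 0.626, 0.78, -0.0]
contact_force: [0.2, -0.1, 0.0]
gripper_width: 0.002
```

Run:
```python
from h import *
s=status.state();print(s["tool_pos"],s["contact_force"],s["time"])
for n,c in(("side",(220,130)),("top",(220,160))):
    im,d=grab_frame(n); cv2.imwrite(f"pics/{n}9f.png",im); cv2.imwrite(f"pics/{n}9.png",cv2.resize(im[c[1]:c[1]+80,c[0]:c[0]+110],(0,0),fx=7,fy=7,interpolation=cv2.INTER_CUBIC))
    C=cloud(n,d).reshape(-1,3); k=C[(abs(C[:,0]-.556)<.02)&(abs(C[:,1]-.1)<.02)&(C[:,2]>.095)&(C[:,2]<.2)]
    print(n,len(k),np.median(k,0),k.mean(0),k[:,2].max() if len(k) else 0)
```

```text
[ 0.48441857 -0.13975191  0.2166691 ] [ 0.1970685  -0.09740573  0.00548039] 20.625
side 38 [0.55463692 0.09772242 0.10297083] [0.55521008 0.09838441 0.10190063] 0.1058250638221141
top 41 [0.55505713 0.10268634 0.10456245] [0.55526288 0.10219668 0.10424947] 0.10866020767782247
```

View pics/side9.png

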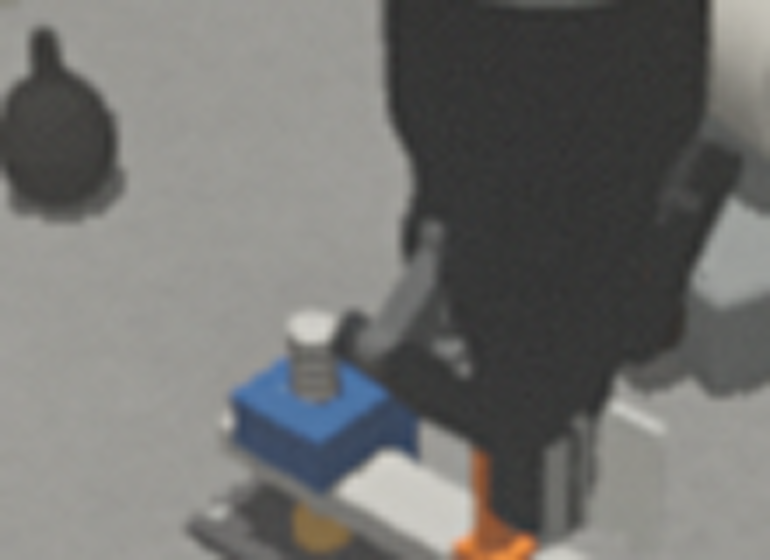

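View pics/side9f.png

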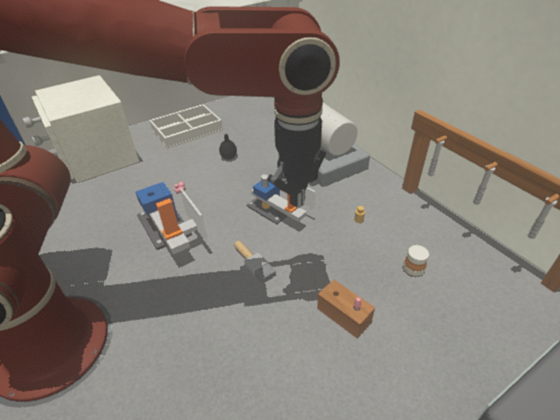

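Run:
```python
from h import *
print(ticket.job_done())
```

```text
the job is handed in; nothing more can be done
None
```

I handed the job in at about 21 s with the pin pressed home in the smaller bracket. No verdict was reported.

**What I did**
- **Choice of bracket:** two looked alike, at (248,198) and (210,292) in the top view. I took the first, because its blue top measured about 54 x 43 mm, matching the 44 mm knuckle plus its 10 mm web.
- **Starting the pin:** I gripped it by the head, lowered it into the knuckle with no more than about 2.5 N, and let it go.
- **Aligning the tongue:** I pushed the tab with shut fingers at 3 to 4 N. The push rose to 5.6 N, and the side camera showed the head about 25 mm lower, so the pin had fallen through.
- **Pressing home:** the pin went down at 7 to 12 N and then stopped with the tool at z = 0.104 m. The last press reached about 29 N in all, under the 60 N limit.

**Last checks**
- **Seating:** the head's top read z = 0.103 m (side camera) and 0.105 m (top camera); flush is 0.104 m.
- **Position:** the head's centre was within about 1 mm of the hole as each camera saw it. The two cameras disagreed by 3 to 4 mm in y, both on the hole and on the pin, so I trusted only comparisons within one camera.
- **Tilt:** I judged it only by eye; the pin looks upright.
- **Surroundings:** the arm was clear of everything and read no contact. In the last side picture the other things look where they were; I did not measure them again.

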